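# Take a sample at the fermenter's tilted valve

### The arm

A 6-joint arm with a two-finger parallel gripper is mounted at the origin on the work surface. World frame = base frame: x ahead of the robot, y to its left, z up, the work surface at z = 0. Lengths are in m, angles in rad, forces in N, time in s.
With the tool pointing down it reaches from about 0.35 to 0.875 m from the base axis. Payload 4.2 kg.
Tool frame: the origin (TCP) lies midway between the tips of the shut fingers; the grasp point (between the pads) lies 19 mm behind it; z points along the fingers, y is the line along which they close (so a half turn about z gives the same grasp; the last joint's range is limited). The gripper opens to 85 mm and grips with 20 to 120 N. Pads are 22 mm wide; open, the fingers measure 114 mm over their backs; the gripper's body (76 mm by 85 mm) begins 54 mm behind the grasp point. The pads swing forward as they close: fully open they stand 13 mm farther back than shut.
Start: joints at [1.446, 0.385, 0.008, 0, -1.194, -0.259], TCP at [0.234, 0.58, 0.231] pointing down, gripper open.
Joint ranges: [-3.14, 3.14], [-1.21, 2.06], [-1.07, 1.41], [-3.16, 2.05], [-2.99, -0.16], [-3.1, 3.1]. Speed limits (rad/s): [2.79, 2.79, 3.14, 3.14, 3.14, 3.14].

### API

Orientations are given as a unit quaternion [x, y, z, w].
In Python, from station import ctrl gives the robot as it stands. The module is installed in compiled form; this text tells all that it offers.
- The arm moves only by the tool apply_moves, never from a script. Its argument "motion" is one flat list of numbers, 5 for each row, row after row: the finger opening in mm, from 0 to 85.4, then the shift along the tool's x, y, z in mm, then the turn about the tool's z in rad. In form: [fingers, dx, dy, dz, spin, fingers, dx, dy, dz, spin, ...]. A call has 1 to 8 rows; each row shifts and turns the commanded pose from where the row before left it, along the tool's axes as they then stand; what a row does not reach is not made up. A row lasts 1/8 s, in which the tool goes at most 62.5 mm and 10.7 degrees, less where a joint would pass 70% of its speed; a pose out of reach is approached as far as the arm can. A call is refused whole if a number of a shift passes 62.5 or a number of a turn 0.188, either way. A call with a gripper value outside its range is refused whole. The fingers move at their own pace and stop on an object; "force" is the grip in N (left out, the last holds). Time passes only in rows, so rows that do not move let the fingers close. It gives the time, the measured TCP pose, the force, the opening and the grip force at its end, in the units of the state.
- ctrl.sense(): the state, without advancing time (a new reading comes with each control period).
- ctrl.read_camera(name): name is "scene" or "top" or "wrist"; returns a dict with "color" (384x512x3 uint8, blue, green, red), "range_z" (384x512 float32, m along the optical axis (not along the pixel's ray), 0 where there is no reading), "camera_matrix" (3x3 intrinsics, pixels), "extrinsics" (4x4, takes a point from world to camera coordinates). Camera axes: x right, y down, z forward; pixel columns grow to the right and rows downward; lengths in m; the calibration is good to about 2 mm. A picture is of the moment at which its call begins.
- ctrl.hand_in(): hands the job in; it is judged then, once.
The state is a dict: "t": time; "joint_positions": joint angles; "qvel": joint speeds; "joint_torque": joint torques, N m; "position": TCP position; "orientation": TCP orientation; "wrist_force": force on the tool from outside, world axes, zero at the start; "wrist_torque": the same for the moment, N m; "opening": finger opening in m; "gripper_force": force on a finger pad.
Only numpy, scipy, OpenCV 4.12 (cv2) and the standard library are available. Lean on these libraries where they do the work, as an engineer would, in place of code of your own. Each camera call takes 0.05 s, during which the arm holds its last target. There are 200 camera calls.

### The job

Take a sample from the bench fermenter: pick the sampler out of its rack, disinfect its coupler by dipping the open lower end, upright, about halfway down into the small steel pot, then press the coupler squarely onto the fermenter's tilted sampling nipple until it snaps on, and keep pushing until the nipple is pressed in against its spring by well over half of its 10 mm. Finish holding it so: do not let go, because the valve shuts as soon as the push eases. Do not ram the valve, and leave the pot and everything else on the bench standing where it is.

Things in the scene. Friction and masses are not known exactly. Their poses are not given: they have to be found in the camera images.
- sampler: Round hand sampler 108 mm long, about 0.13 kg, upright with its coupler down in one hole of the rack. Origin: centre of its open lower end (mouth); z along its axis to its top. Steel coupler with dark rings, 32 mm diameter, z 0-40 mm (lowest 24 mm in the hole); white barrel to grip, 24 mm diameter, z 40-95 mm (coupler's 4 mm shoulder below it for the fingertips); brown vial end, 18 mm, to 108 mm.
- sampler_mouth (a point): Same point and axes as the sampler's origin: the mouth of its coupler. The bore is 24 mm wide for the first 4 mm, then 19 mm, 32 mm deep in all; four spring-loaded lock balls stand 3.5 mm into it, 6.5 mm above the mouth.
- nipple_tip (a point): Centre of the free end of the steel sampling nipple; moves with it. z points outwards along its axis, which leans 0.55 rad from vertical towards the robot's side. From the tip down: cone 8 to 16 mm diameter (6 mm long), 16 mm head, 11 mm neck, and 20 mm below the tip a flat shoulder of 30 mm where the mouth seats. The coupler goes on mouth first, sampler z along nipple z.
- nipple (a joint): How far the nipple is pressed in along its axis, m: 0 = out (valve shut), 0.010 = at its stop. A spring pushes it out with 9 N at 0, rising to 17 N at the stop. The coupler's balls ride over the nipple's head at about 6 N and snap behind it before the nipple itself gives.
- fermenter: Fixed bench fermenter, steel base plate 150 x 295 x 10 mm. Origin on the bench under the small valve block; the nipple leans to its -x, shoulder 21 mm to -x of the origin and 113 mm up. The glass vessel (lid 132 mm, 303 mm high with motor) stands at x -5, y -175 mm, so 109 mm are free from the nipple's axis to the lid; the robot's side is free.
- pot: Small open round pot of plain steel for disinfectant (shown empty), 72 mm outside diameter, 45 mm high, wall 3 mm, floor 4 mm, loose, 0.22 kg. Origin: centre of its underside; z up.
- rack: White plastic rack block 70 (x) x 135 (y) x 34 mm (z), loose, 1.2 kg, with two holes of 35 mm diameter, 24 mm deep, at y = -31 and +31 mm: one holds the sampler, the other the spare vial. Origin: centre of its underside.
- spare_vial: Spare brown vial with an aluminium cap, 26 mm in diameter, 50 mm high, upright in the other hole of the rack. Origin: centre of its underside. Leave alone.
- stick_beaker: Small clear beaker with blue sticks, 50 mm in diameter, 75 mm high with the sticks. Origin: centre of its underside. Leave alone.
- big_beaker: Large empty clear plastic beaker, 104 mm in diameter, 130 mm high. Origin: centre of its underside. Leave alone.
- foil_jar: Glass jar with a foil cap, 64 mm in diameter, 92 mm high. Origin: centre of its underside. Leave alone.
- tube_rack: Low purple microtube rack, 68 (x) x 205 (y) x 30 mm, 40 mm with the tubes' lids. Origin: centre of its underside. Leave alone.
- yellow_rack: Yellow test-tube rack, 200 (x) x 65 (y) x 85 mm. Origin: centre of its underside. Leave alone.
- tip_box: Box of pipette tips with a pink grid, 82 (x) x 120 (y) x 56 mm. Origin: centre of its underside. Leave alone.
Things that resemble listed ones, but are neither listed nor needed, are in the scene too. Leave any purple look-alike of the sampler alone. Leave any yellow look-alike of the pot alone.

How it is judged:
By the outcome, as a careful person would: the job done as asked, in the order asked, and still so for the second after the job is handed in, while the arm keeps its last pose, push and grip.
It also fails if it takes over 45 s, if anything falls off the work surface, if the arm or the gripper's body presses on something with over 40 N, if the wrist force passes 120 N, or if a joint passes its speed limit or range.

## Working session

There is one attempt and no reset: what is moved stays moved. The work goes in short steps, Python scripts to look and compute and a tool call to move; the robot and the scene stay as the last step left them, time stands still between calls to the robot, and variables do not carry over. Pictures are saved under pics/ and viewed, at most 10 in all, crops included, and the job is handed in when it is done.

Besides the shell and the picture viewer there is one more tool, called after "Request:" by a JSON object that holds its "method" and its "body", one argument or row to a line. apply_moves: Moves the arm, as the interface text tells. Its arguments: {"type":"object","properties":{"motion":{"type":"array"},"force":{"type":"number"}},"required":["motion"]}

```bash
mkdir -p pics; cat > h.py <<'E'
import numpy as np,cv2
from station import ctrl
from scipy.spatial.transform import Rotation as R
def cam(n):
    c=ctrl.read_camera(n);c['K']=np.array(c['camera_matrix']);c['T']=np.array(c['extrinsics']);return c
def cloud(c):
    z=c['range_z'];v,u=np.mgrid[:z.shape[0],:z.shape[1]]
    p=np.stack([(u-c['K'][0,2])/c['K'][0,0]*z,(v-c['K'][1,2])/c['K'][1,1]*z,z],-1)
    T=np.linalg.inv(c['T']);w=p@T[:3,:3].T+T[:3,3];w[z<=0]=np.nan;return w
def ray(c,u,v,h):
    T=np.linalg.inv(c['T']);d=T[:3,:3]@np.array([(u-c['K'][0,2])/c['K'][0,0],(v-c['K'][1,2])/c['K'][1,1],1])
    return T[:3,3]+d*(h-T[2,3])/d[2]
E
python3 - <<'E'
from h import *
s=ctrl.sense();print(s)
for n in('top','scene','wrist'):
    c=cam(n);cv2.imwrite(f'pics/{n}0.png',c['color']);print(n,np.linalg.inv(c['T'])[:3].round(3).tolist(),c['K'].round(1).tolist())
    np.savez(f'{n}0.npz',**{k:v for k,v in c.items()})
a=cv2.imread('pics/top0.png')
E
```

```text
{'t': 0.0, 'joint_positions': array([ 1.44559507e+00,  3.85547362e-01,  6.60915623e-03, -5.13102024e-04,
       -1.19402227e+00, -2.58614838e-01]), 'qvel': array([0.00223481, 0.00039418, 0.0015027 , 0.00050943, 0.00066002,
       0.0014043 ]), 'joint_torque': array([ 1.10946810e-03, -3.92283905e+01,  1.88398468e+01,  4.18609142e+00,
       -4.64784389e-03, -8.67514807e-07]), 'position': array([0.23378767, 0.57897979, 0.23021854]), 'orientation': array([ 9.81623436e-01, -1.90825055e-01, -1.65794669e-04,  1.09556418e-03]), 'wrist_force': array([-0.38697383, -0.28722876,  0.36433916]), 'wrist_torque': array([ 0.01431692,  0.00031485, -0.01403423]), 'gripper_force': 0.0, 'opening': 0.08526801809449198}
top [[0.008, -0.99, 0.14, 0.256], [-1.0, -0.009, -0.006, 0.089], [0.007, -0.14, -0.99, 1.677]] [[475.9, 0.0, 259.1], [0.0, 475.9, 196.9], [0.0, 0.0, 1.0]]
scene [[-0.712, 0.491, -0.502, 1.111], [0.702, 0.512, -0.495, 0.723], [0.014, -0.705, -0.71, 0.992]] [[382.8, 0.0, 256.0], [0.0, 382.8, 192.1], [0.0, 0.0, 1.0]]
wrist [[-0.375, -0.887, -0.268, 0.301], [-0.927, 0.359, 0.106, 0.553], [0.002, 0.288, -0.958, 0.374]] [[288.1, 0.0, 254.6], [0.0, 288.1, 186.7], [0.0, 0.0, 1.0]]
```

View pics/top0.png

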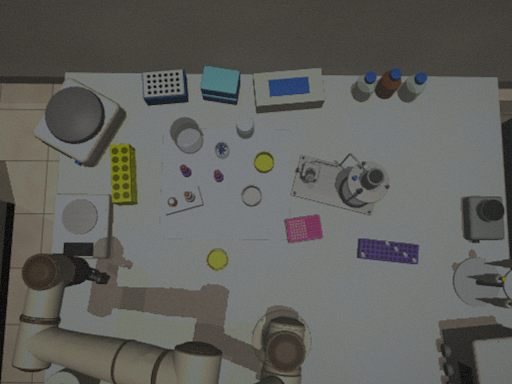

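View pics/scene0.png

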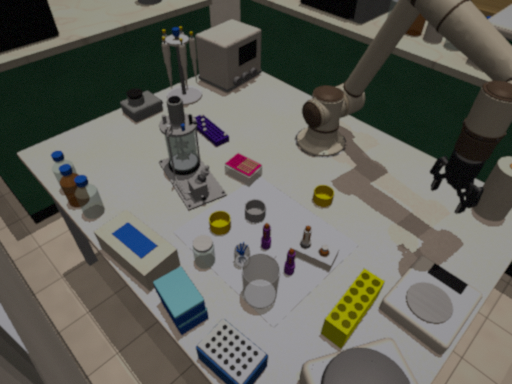

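Top view: rack near px (183,201) with the sampler at about (189,196) and the vial at (172,202); steel pot at (252,196); valve block at (309,175); purple look-alikes at (186,170) and (218,175). Scene view: sampler at (307,235), pot at (256,211), valve block at (199,183).

```bash
python3 - <<'E'
from h import *
t=dict(np.load('top0.npz'));s=dict(np.load('scene0.npz'))
def cr(c,x0,y0,x1,y1,w,h):
    return cv2.resize(cv2.convertScaleAbs(c['color'][y0:y1,x0:x1],alpha=1.6,beta=10),(w,h),interpolation=cv2.INTER_CUBIC)
a=np.vstack([cr(t,150,140,400,220,800,256),cr(s,150,160,350,246,800,344)])
cv2.imwrite('pics/crop.png',a)
wt=cloud(t);ws=cloud(s)
# top points by height near items
for nm,w,(u0,v0,u1,v1) in (('rack_t',wt,(160,184,206,218)),('pot_t',wt,(238,182,266,210)),('blk_t',wt,(296,160,325,190))):
    p=w[v0:v1,u0:u1].reshape(-1,3);p=p[np.isfinite(p[:,2])]
    for lo,hi in((.015,.03),(.03,.04),(.04,.05),(.05,.07),(.07,.1),(.1,.13),(.13,.2)):
        q=p[(p[:,2]>lo)&(p[:,2]<hi)]
        if len(q)>3:print(nm,lo,len(q),q.mean(0).round(4),q.min(0).round(4),q.max(0).round(4))
E
```

```text
rack_t 0.015 94 [0.4671 0.3513 0.0247] [0.4262 0.2751 0.0153] [0.5217 0.4215 0.03  ]
rack_t 0.03 508 [0.4771 0.3499 0.0352] [0.4285 0.2769 0.03  ] [0.5286 0.4211 0.04  ]
rack_t 0.04 97 [0.4771 0.3439 0.0431] [0.4281 0.2836 0.04  ] [0.5236 0.4144 0.0496]
rack_t 0.05 51 [0.4735 0.3515 0.0582] [0.4581 0.3033 0.0503] [0.5007 0.3873 0.0691]
rack_t 0.07 12 [0.4806 0.3122 0.0878] [0.4748 0.3074 0.0729] [0.4915 0.3223 0.0979]
rack_t 0.1 41 [0.4853 0.3188 0.1133] [0.4752 0.309  0.1007] [0.4954 0.3304 0.1256]
pot_t 0.015 28 [0.4946 0.1059 0.0216] [0.46   0.0722 0.0152] [0.5288 0.1498 0.0295]
pot_t 0.03 18 [0.495  0.1011 0.0359] [0.4593 0.0725 0.0309] [0.5268 0.1354 0.0397]
pot_t 0.04 47 [0.496  0.106  0.0446] [0.461  0.0725 0.0402] [0.5312 0.1385 0.0498]
pot_t 0.05 10 [0.5004 0.1158 0.0514] [0.4606 0.0797 0.05  ] [0.527  0.1383 0.0531]
blk_t 0.015 99 [ 0.5649 -0.0994  0.0177] [ 0.5201 -0.1512  0.015 ] [ 0.6254 -0.0508  0.0295]
blk_t 0.03 26 [ 0.5813 -0.0666  0.0353] [ 0.5466 -0.1236  0.0301] [ 0.6204 -0.0499  0.0397]
blk_t 0.04 24 [ 0.6053 -0.1177  0.0452] [ 0.5475 -0.1474  0.0403] [ 0.6196 -0.0665  0.0498]
blk_t 0.05 17 [ 0.5743 -0.0829  0.0614] [ 0.5479 -0.116   0.0504] [ 0.6177 -0.0654  0.0699]
blk_t 0.07 200 [ 0.5799 -0.0979  0.0799] [ 0.5461 -0.129   0.0701] [ 0.6091 -0.0667  0.0997]
blk_t 0.1 67 [ 0.5465 -0.0893  0.1177] [ 0.5296 -0.104   0.1005] [ 0.5685 -0.0761  0.1296]
blk_t 0.13 5 [ 0.537  -0.0889  0.1346] [ 0.5316 -0.0912  0.1313] [ 0.5423 -0.087   0.1391]
```

View pics/crop.png

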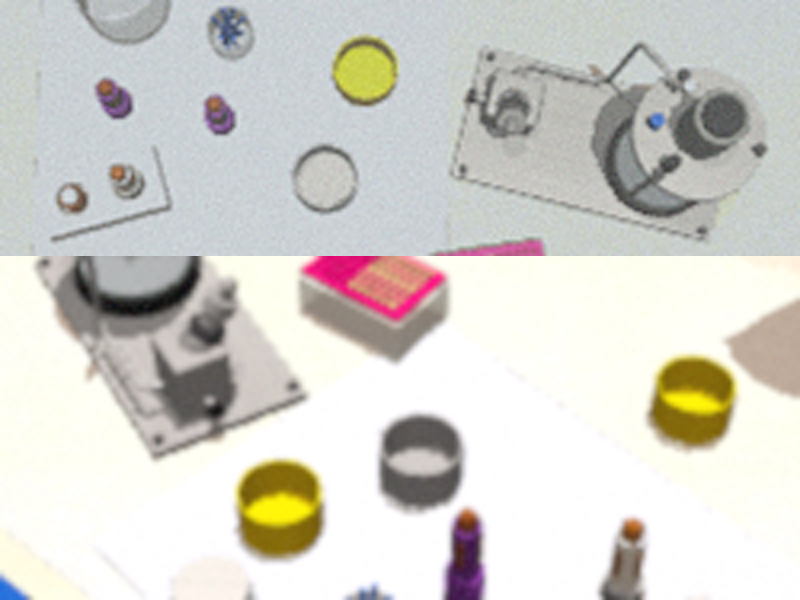

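The brightened crop shows the steel pot (crop px (325,178) in the top part), the sampler with brown vial end at (125,178), the spare vial at (70,196), and the nipple leaning from the valve block at (512,118), with the plate turned about -0.23 rad. The moves cannot tilt the tool. I plan to grip the sampler upright, dip it, then let it swing in the pads at the nipple. The tool's y axis therefore goes along the fermenter's y.

Request:
{"method": "apply_moves", "body": {
  "motion": [50, 41, 18, 0, -0.019, 50, 41, 18, 0, -0.019, 50, 41, 18, 0, -0.019, 50, 41, 18, 0, -0.019, 50, 41, 18, 0, -0.019, 50, 41, 18, 0, -0.019, 50, 41, 18, 0, -0.019, 50, 41, 18, 0, -0.019],
  "force": 40
}}

```text
t: 1.15
position: [0.5013, 0.3395, 0.231]
orientation: [0.993, -0.115, -0.0, 0.0]
wrist_force: [-0.3, 0.3, 0.1]
opening: 0.0502
gripper_force: 0.0
```

```bash
cat >> h.py <<'E'
def go(target,psi=None):
    s=ctrl.sense();r=R.from_quat(s['orientation']);m=r.as_matrix()
    x=m[:,0];a=np.arctan2(x[1],x[0])
    print('t',round(s['t'],2),'pos',s['position'].round(4),'yaw',round(a,3),'z',m[:,2].round(3),'open',round(s['opening'],4),'F',s['wrist_force'].round(1))
    print('shift mm',(m.T@(np.array(target)-s['position'])*1e3).round(1),'spin',None if psi is None else round(a-psi,3))
E
python3 - <<'E'
from h import *
go([.485,.319,.2],-.232)
c=cam('wrist');np.savez('w1.npz',**c);cv2.imwrite('pics/w1.png',cv2.convertScaleAbs(c['color'],alpha=1.5))
t=dict(np.load('top0.npz'))
# top-camera fermenter plate yaw: points at height ~10mm; nipple axis fit
w=cloud(t);p=w[130:225,280:395].reshape(-1,3);q=p[(p[:,2]>.006)&(p[:,2]<.02)]
r=cv2.minAreaRect(q[:,:2].astype(np.float32)*1000);print('plate',r)
n=w[160:190,296:325].reshape(-1,3);n=n[(n[:,2]>.1)&(n[:,2]<.145)]
print(np.c_[n].round(3)[np.argsort(-n[:,2])][:40:2].tolist())
w=cloud(c);m=w.reshape(-1,3)
for lo,hi in((.095,.103),(.103,.113),(.113,.125)):
    q=m[(abs(m[:,0]-.485)<.03)&(abs(m[:,1]-.319)<.03)&(m[:,2]>lo)&(m[:,2]<hi)]
    if len(q):print(lo,len(q),q.mean(0).round(4),q.min(0).round(4),q.max(0).round(4))
E
```

```text
t 1.15 pos [0.5013 0.3395 0.231 ] yaw -0.231 z [-0. -0. -1.] open 0.0502 F [-0.3  0.3  0.1]
shift mm [-11.1  23.6  31.1] spin 0.001
plate ((568.7574462890625, -200.58815002441406), (341.8236389160156, 412.55584716796875), 0.4441591501235962)
[[0.534, -0.087, 0.139], [0.532, -0.091, 0.135], [0.542, -0.088, 0.131], [0.533, -0.085, 0.129], [0.536, -0.082, 0.129], [0.553, -0.095, 0.128], [0.543, -0.085, 0.128], [0.53, -0.088, 0.127], [0.53, -0.085, 0.127], [0.536, -0.085, 0.127], [0.533, -0.082, 0.124], [0.551, -0.092, 0.123], [0.554, -0.086, 0.122], [0.548, -0.099, 0.12], [0.548, -0.083, 0.119], [0.548, -0.093, 0.119], [0.551, -0.083, 0.119], [0.545, -0.103, 0.119], [0.558, -0.093, 0.118], [0.555, -0.083, 0.118]]
0.095 49 [0.4928 0.3218 0.0988] [0.4853 0.3103 0.095 ] [0.496  0.3324 0.103 ]
0.103 188 [0.4883 0.3223 0.1065] [0.4738 0.3106 0.1032] [0.4949 0.3341 0.113 ]
0.113 255 [0.4845 0.3224 0.1173] [0.4746 0.3137 0.1131] [0.4921 0.331  0.1207]
```

View pics/w1.png

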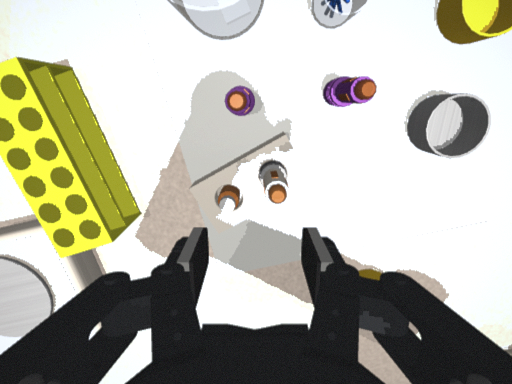

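The sampler's top shows at wrist px (277,194), the vial at (229,195), and the rack lies clear. The depth gives the sampler axis at about (0.484, 0.322).

```bash
python3 - <<'E'
from h import *
go([.484,.322,.056],-.232)
E
```

```text
t 1.2 pos [0.5044 0.3366 0.2308] yaw -0.235 z [ 0.    -0.002 -1.   ] open 0.0503 F [1.7 0.9 0.9]
shift mm [-16.6  18.7 174.8] spin -0.003
```

Request:
{"method": "apply_moves", "body": {
  "motion": [50, -8, 9, 10, 0, 50, -8, 10, 20, 0, 50, 0, 0, 30, 0, 50, 0, 0, 30, 0, 50, 0, 0, 30, 0, 50, 0, 0, 0, 0, 50, 0, 0, 0, 0]
}}

```text
t: 2.08
position: [0.4811, 0.3264, 0.1124]
orientation: [0.993, -0.115, 0.001, -0.0]
wrist_force: [0.1, 1.1, 0.0]
opening: 0.0495
gripper_force: 0.0
```

```bash
python3 - <<'E'
from h import *
go([.484,.322,.056],-.232)
E
```

```text
t 2.08 pos [0.4811 0.3264 0.1124] yaw -0.231 z [ 0.001  0.001 -1.   ] open 0.0495 F [0.1 1.1 0. ]
shift mm [ 3.8  3.7 56.4] spin 0.001
```

Request:
{"method": "apply_moves", "body": {
  "motion": [50, 4, 4, 16, 0, 50, 0, 0, 20, 0, 50, 0, 0, 20, 0, 50, 0, 0, 0, 0, 20, 0, 0, 0, 0, 18, 0, 0, 0, 0, 18, 0, 0, 0, 0, 18, 0, 0, 0, 0],
  "force": 50
}}

```text
t: 3.08
position: [0.4841, 0.3215, 0.0564]
orientation: [0.993, -0.115, 0.001, -0.001]
wrist_force: [0.5, -0.6, 4.6]
opening: 0.0229
gripper_force: 48.9
```

```bash
python3 - <<'E'
from h import *
go([.484,.322,.056],-.232);print(ctrl.sense()['gripper_force'])
E
```

```text
t 3.08 pos [0.4841 0.3215 0.0564] yaw -0.231 z [ 0.002  0.001 -1.   ] open 0.0229 F [ 0.5 -0.6  4.6]
shift mm [-0.2 -0.4  0.4] spin 0.001
48.929736614227295
```

Request:
{"method": "apply_moves", "body": {
  "motion": [18, 0, 0, -15, 0, 18, 0, 0, -25, 0, 18, 0, 0, -30, 0, 18, 0, 0, -30, 0, 18, 0, 0, -30, 0, 18, 0, 0, 0, 0, 18, 0, 0, 0, 0]
}}

```text
t: 3.95
position: [0.4825, 0.3203, 0.1844]
orientation: [0.993, -0.116, -0.001, 0.001]
wrist_force: [-0.2, -0.3, -1.4]
opening: 0.023
gripper_force: 49.4
```

```bash
python3 - <<'E'
from h import *
go([.496,.1055,.186],-.232)
c=cam('wrist');t=cam('top');s=cam('scene')
a=np.hstack([cv2.resize(c['color'],(400,300)),cv2.resize(s['color'][100:280,200:440],(400,300))])
cv2.imwrite('pics/lift.png',cv2.convertScaleAbs(a,alpha=1.5))
# pot rim from top, steel pot: points near expected
for nm,cc in(('top',t),('wrist',c)):
    m=cloud(cc).reshape(-1,3);q=m[(abs(m[:,0]-.496)<.05)&(abs(m[:,1]-.1055)<.05)&(m[:,2]>.035)&(m[:,2]<.055)]
    if len(q)>5:print(nm,len(q),cv2.minEnclosingCircle((q[:,:2]*1000).astype(np.float32)),np.median(q,0))
E
```

```text
t 3.95 pos [0.4825 0.3203 0.1844] yaw -0.232 z [-0.002 -0.001 -1.   ] open 0.023 F [-0.2 -0.3 -1.4]
shift mm [ 62.6 206.   -1.4] spin -0.0
top 69 ((495.77252197265625, 105.53170776367188), 36.70560836791992) [0.49379577 0.10415515 0.04453673]
wrist 1779 ((491.8713073730469, 108.27587127685547), 36.51919174194336) [0.49351667 0.0987903  0.0435349 ]
```

View pics/lift.png

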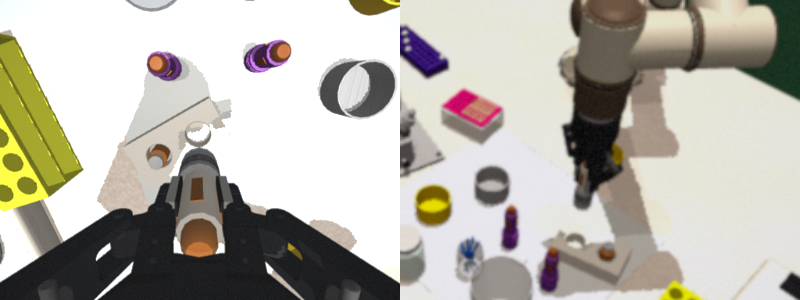

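The sampler is lifted and upright between the pads (left half, about px (200,190)) and its rack hole is empty. The pot stands free at about (0.495, 0.107).

Request:
{"method": "apply_moves", "body": {
  "motion": [18, 5, 16, 0, 0, 18, 11, 36, 0, 0, 18, 13, 43, 0, 0, 18, 13, 43, 0, 0, 18, 11, 36, 0, 0, 18, 8, 31, 0, 0, 18, 0, 0, 0, 0, 18, 0, 0, 0, 0]
}}

```text
t: 5.1
position: [0.4957, 0.1071, 0.1852]
orientation: [0.993, -0.116, -0.0, 0.0]
wrist_force: [-0.1, 0.8, -0.5]
opening: 0.0228
gripper_force: 49.4
```

```bash
python3 - <<'E'
from h import *
go([.495,.1065,.068],-.232)
E
```

```text
t 5.1 pos [0.4957 0.1071 0.1852] yaw -0.232 z [-0. -0. -1.] open 0.0228 F [-0.1  0.8 -0.5]
shift mm [ -0.5   0.7 117.2] spin -0.0
```

Request:
{"method": "apply_moves", "body": {
  "motion": [18, 0, 0, 17, 0, 18, 0, 0, 25, 0, 18, 0, 0, 25, 0, 18, 0, 0, 25, 0, 18, 0, 0, 15, 0, 18, 0, 0, 10, 0, 18, 0, 0, 0, 0, 18, 0, 0, 0, 0]
}}

```text
t: 6.1
position: [0.4964, 0.1078, 0.069]
orientation: [0.993, -0.115, 0.001, -0.0]
wrist_force: [-0.6, -0.2, -1.4]
opening: 0.0228
gripper_force: 49.4
```

```bash
python3 - <<'E'
from h import *
go([.495,.1065,.190],-.232)
c=cam('wrist');s=cam('scene')
a=np.hstack([cv2.resize(c['color'],(400,300)),cv2.resize(s['color'][160:280,180:340],(400,300))])
cv2.imwrite('pics/dip.png',cv2.convertScaleAbs(a,alpha=1.5))
E
```

```text
t 6.1 pos [0.4964 0.1078 0.069 ] yaw -0.231 z [ 0.002  0.001 -1.   ] open 0.0228 F [-0.6 -0.2 -1.4]
shift mm [  -0.9    1.4 -121. ] spin 0.001
```

View pics/dip.png

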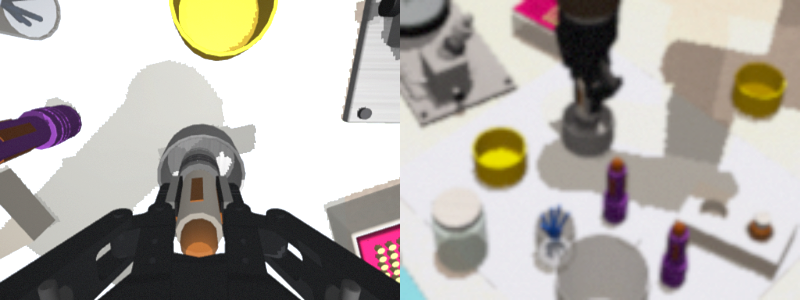

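The sampler is upright in the pot with its mouth about 22 mm up, roughly halfway (left px (190,160), right (587,130)), and the pot has not moved. Next I lift it and look at the nipple from close by.

Request:
{"method": "apply_moves", "body": {
  "motion": [18, 0, 0, 0, 0, 18, 0, 0, -20, 0, 18, 0, 0, -30, 0, 18, 0, 0, -35, 0, 18, 0, 0, -35, 0, 18, 0, 0, -35, 0, 18, 0, 0, -25, 0, 18, 0, 0, 0, 0]
}}

```text
t: 7.2
position: [0.4966, 0.1079, 0.2504]
orientation: [0.993, -0.116, 0.002, -0.002]
wrist_force: [-0.1, -0.6, -2.0]
opening: 0.0229
gripper_force: 49.5
```

Request:
{"method": "apply_moves", "body": {
  "motion": [18, 0, 15, 0, 0, 18, 0, 30, 0, 0, 18, 0, 40, 0, 0, 18, 2, 40, 0, 0, 18, 2, 35, 0, 0, 18, 2, 21, 0, 0, 18, 0, 0, 0, 0, 18, 0, 0, 0, 0]
}}

```text
t: 8.2
position: [0.4594, -0.0702, 0.2474]
orientation: [0.993, -0.116, -0.001, 0.0]
wrist_force: [-0.3, -0.0, -2.0]
opening: 0.0228
gripper_force: 49.5
```

```bash
python3 - <<'E'
from h import *
go([.46,-.07,.25],-.232)
c=cam('wrist');s=cam('scene');np.savez('w3.npz',**c);np.savez('s3.npz',**s)
a=np.hstack([cv2.resize(c['color'],(400,300)),cv2.resize(s['color'][125:245,120:280],(400,300))])
cv2.imwrite('pics/nip.png',cv2.convertScaleAbs(a,alpha=1.3))
m=cloud(c).reshape(-1,3)
q=m[(abs(m[:,0]-.55)<.04)&(abs(m[:,1]+.09)<.03)&(m[:,2]>.098)&(m[:,2]<.16)]
for lo in np.arange(.1,.14,.004):
    r=q[(q[:,2]>=lo)&(q[:,2]<lo+.004)]
    if len(r)>4:print(round(lo,3),len(r),np.median(r,0).round(4),r.min(0).round(4),r.max(0).round(4))
E
```

```text
t 8.2 pos [ 0.4594 -0.0702  0.2474] yaw -0.232 z [-0.002 -0.    -1.   ] open 0.0228 F [-0.3 -0.  -2. ]
shift mm [ 0.5 -0.3 -2.6] spin -0.0
0.104 10 [ 0.5501 -0.0848  0.1064] [ 0.5284 -0.1028  0.1045] [ 0.5554 -0.0746  0.1078]
0.108 142 [ 0.5396 -0.0919  0.1103] [ 0.529  -0.1024  0.108 ] [ 0.5594 -0.0722  0.112 ]
0.112 252 [ 0.544  -0.0888  0.1142] [ 0.5346 -0.1016  0.112 ] [ 0.5581 -0.0725  0.116 ]
0.116 281 [ 0.5477 -0.0888  0.1179] [ 0.5391 -0.1011  0.116 ] [ 0.5555 -0.0749  0.12  ]
0.12 48 [ 0.5508 -0.0892  0.1207] [ 0.5287 -0.0972  0.12  ] [ 0.5536 -0.0779  0.1239]
0.124 55 [ 0.5348 -0.0865  0.1267] [ 0.5268 -0.0928  0.1243] [ 0.541  -0.0775  0.128 ]
0.128 177 [ 0.5339 -0.0851  0.1301] [ 0.5267 -0.0923  0.128 ] [ 0.5402 -0.0786  0.132 ]
0.132 14 [ 0.5332 -0.0855  0.1323] [ 0.5303 -0.0876  0.1321] [ 0.5359 -0.0823  0.1331]
```

View pics/nip.png

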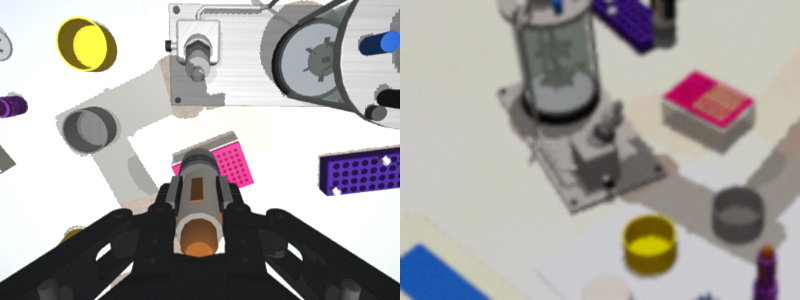

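The left part shows the nipple tip at px (197,73), with the plate square to the tool and the vessel on the right. The tip is estimated at (0.531, -0.0855, 0.130). I go above it.

Request:
{"method": "apply_moves", "body": {
  "motion": [18, 15, 0, 0, 0, 18, 25, -1, 0, 0, 18, 25, -1, 10, 0, 18, 12, 0, 20, 0, 18, 0, 0, 20, 0, 18, 0, 0, 10, 0, 18, 0, 0, 0, 0, 18, 0, 0, 0, 0]
}}

```text
t: 9.3
position: [0.5362, -0.0858, 0.1893]
orientation: [0.993, -0.115, 0.001, -0.0]
wrist_force: [-0.4, 0.5, -1.3]
opening: 0.0229
gripper_force: 49.5
```

```bash
python3 - <<'E'
from h import *
go([.5344,-.0863,.171],-.232)
c=cam('wrist');s=cam('scene');np.savez('w4.npz',**c);np.savez('s4.npz',**s)
a=np.hstack([cv2.resize(c['color'][100:280,150:390],(400,300)),cv2.resize(s['color'][125:215,150:270],(400,300))])
cv2.imwrite('pics/pre.png',cv2.convertScaleAbs(a,alpha=1.5))
E
```

```text
t 9.3 pos [ 0.5362 -0.0858  0.1893] yaw -0.231 z [ 0.002 -0.    -1.   ] open 0.0229 F [-0.4  0.5 -1.3]
shift mm [-1.6  0.9 18.3] spin 0.001
```

View pics/pre.png

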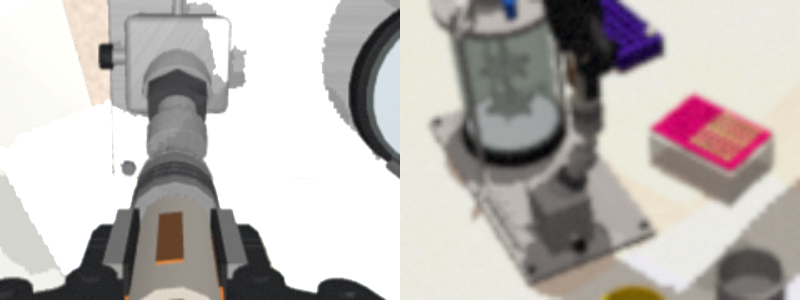

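Left: the coupler sits right above the nipple at px (175,150), centred on the block. I ease the grip and lower the coupler over the tip.

Request:
{"method": "apply_moves", "body": {
  "motion": [18, -1, 1, 6, 0, 18, 0, 0, 5, 0, 18, 0, 0, 3, 0, 18, 0, 0, 2, 0, 18, 0, 0, 0, 0],
  "force": 24
}}

```text
t: 10.02
position: [0.5342, -0.0866, 0.1721]
orientation: [0.993, -0.116, -0.0, 0.0]
wrist_force: [-0.2, -0.8, -1.2]
opening: 0.0233
gripper_force: 49.5
```

Request:
{"method": "apply_moves", "body": {
  "motion": [18, 0, 0, 1, 0, 18, 0, 0, 1, 0, 18, 0, 0, 0, 0]
}}

```text
t: 10.4
position: [0.5342, -0.0866, 0.1703]
orientation: [0.993, -0.116, -0.0, 0.0]
wrist_force: [0.1, -1.1, -1.9]
opening: 0.023
gripper_force: 49.5
```

Request:
{"method": "apply_moves", "body": {
  "motion": [22, -2, 0, 1, 0, 22, -2, 0, 0, 0, 22, -2, 0, 0, 0, 22, 0, 0, 0, 0],
  "force": 20
}}

```text
t: 10.9
position: [0.5297, -0.0852, 0.1707]
orientation: [0.993, -0.115, 0.002, -0.0]
wrist_force: [2.7, -0.6, 4.4]
opening: 0.0229
gripper_force: 49.9
```

Request:
{"method": "apply_moves", "body": {
  "motion": [22, -2, 0, 0, 0, 22, -2, 0, 0, 0, 22, -2, 0, 0.5, 0, 22, 0, 0, 0, 0],
  "force": 20
}}

```text
t: 11.4
position: [0.5259, -0.0839, 0.1705]
orientation: [0.993, -0.115, 0.004, -0.0]
wrist_force: [6.8, -2.1, 3.4]
opening: 0.0228
gripper_force: 50.0
```

```bash
cat > look.py <<'E'
from h import *
import sys
go([.5344,-.0863,.171],-.232);s_=ctrl.sense();print('grip',s_['gripper_force'],'tq',s_['wrist_torque'].round(2))
c=cam('wrist');s=cam('scene')
m=R.from_quat(s_['orientation']).as_matrix()
p=(cloud(c).reshape(-1,3)-s_['position'])@m*1e3  # tool frame mm
# sampler surface ridge: |y|<3, by z
for lo in range(-60,45,8):
    q=p[(abs(p[:,1])<3)&(abs(p[:,0])<50)&(p[:,2]>=lo)&(p[:,2]<lo+8)]
    if len(q)>10:print(lo+4,len(q),'x med',np.median(q[:,0]).round(1),'max',q[:,0].max().round(1))
a=np.hstack([cv2.resize(c['color'][100:340,130:370],(400,400)),cv2.resize(s['color'][125:215,160:250],(400,400))])
cv2.imwrite(f'pics/{sys.argv[1]}.png',cv2.convertScaleAbs(a,alpha=1.5))
E
python3 look.py tilt1
```

```text
t 11.4 pos [ 0.5259 -0.0839  0.1705] yaw -0.231 z [ 0.009 -0.    -1.   ] open 0.0228 F [ 6.8 -2.1  3.4]
shift mm [ 8.8  0.4 -0.4] spin 0.001
grip 49.96692895889282 tq [-0.73 -2.23 -0.06]
-56 303 x med 5.9 max 7.8
-48 318 x med 9.0 max 10.4
-40 190 x med 10.1 max 11.9
-32 136 x med 11.2 max 12.5
-24 116 x med 11.6 max 12.7
-16 100 x med 12.0 max 12.8
-8 69 x med 11.8 max 12.4
0 76 x med 12.1 max 16.0
8 134 x med 15.7 max 17.7
16 59 x med 17.3 max 18.2
24 39 x med 17.6 max 18.5
32 40 x med 17.6 max 18.4
40 34 x med 18.0 max 18.5
48 74 x med 25.5 max 28.7
```

Request:
{"method": "apply_moves", "body": {
  "motion": [23, 0, 0, 0, 0, 23, 0, 0, 0, 0],
  "force": 20
}}

```text
t: 11.75
position: [0.5252, -0.0838, 0.1703]
orientation: [0.993, -0.115, 0.003, -0.0]
wrist_force: [3.9, -2.0, 3.2]
opening: 0.0237
gripper_force: 35.3
```

Request:
{"method": "apply_moves", "body": {
  "motion": [23.4, 0, 0, 0, 0, 23.4, 0, 0, 0, 0],
  "force": 20
}}

```text
t: 12.0
position: [0.5228, -0.0837, 0.1693]
orientation: [0.993, -0.116, 0.0, -0.0]
wrist_force: [2.3, 0.3, 5.3]
opening: 0.0237
gripper_force: 19.5
```

Request:
{"method": "apply_moves", "body": {
  "motion": [23, -3, 0, 0.4, 0, 23, -3, 0, 0.6, 0, 23, -3, 0, 0.8, 0, 23, 0, 0, 0, 0],
  "force": 20
}}

```text
t: 12.5
position: [0.5131, -0.0816, 0.1667]
orientation: [0.993, -0.116, -0.001, -0.0]
wrist_force: [2.9, 0.7, 3.1]
opening: 0.0233
gripper_force: 19.7
```

```bash
python3 look.py tilt2
```

```text
t 12.5 pos [ 0.5131 -0.0816  0.1667] yaw -0.232 z [-0.001  0.    -1.   ] open 0.0233 F [2.9 0.7 3.1]
shift mm [21.8 -0.4 -4.3] spin 0.0
grip 19.66752737760544 tq [ 0.03 -0.8  -0.04]
-56 386 x med 0.9 max 6.0
-48 343 x med 5.7 max 7.9
-40 240 x med 8.5 max 10.7
-32 180 x med 10.6 max 12.6
-24 153 x med 12.6 max 14.7
-16 120 x med 14.4 max 15.9
-8 112 x med 15.9 max 17.6
0 175 x med 19.6 max 23.5
8 88 x med 24.2 max 26.6
16 84 x med 26.4 max 28.0
24 59 x med 28.4 max 29.6
32 55 x med 30.1 max 31.6
40 22 x med 31.3 max 40.5
48 191 x med 37.3 max 44.5
```

View pics/tilt2.png

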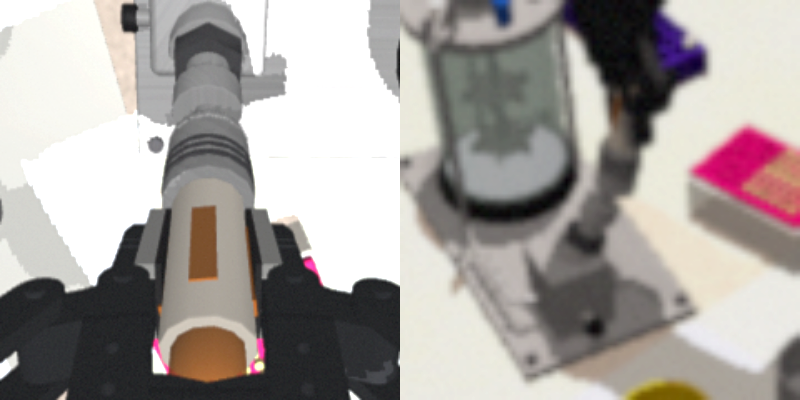

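The sampler is swinging in the pads about the nipple and is now tilted about 0.23 rad (left part: coupler px (205,160), nipple (205,90)). Force is only 4 N. I continue the arc.

Request:
{"method": "apply_moves", "body": {
  "motion": [23, -3, 0, 0.8, 0, 23, -3, 0, 1, 0, 23, -3, 0, 1.2, 0, 23, -3, 0, 1.4, 0, 23, 0, 0, 0, 0],
  "force": 20
}}

```text
t: 13.22
position: [0.5015, -0.0789, 0.1624]
orientation: [0.993, -0.116, -0.0, 0.0]
wrist_force: [1.7, -0.5, 2.0]
opening: 0.0237
gripper_force: 19.9
```

```bash
python3 look.py tilt3
```

```text
t 13.22 pos [ 0.5015 -0.0789  0.1624] yaw -0.232 z [-0.001  0.    -1.   ] open 0.0237 F [ 1.7 -0.5  2. ]
shift mm [33.7 -0.4 -8.6] spin 0.0
grip 19.91721510887146 tq [-0.05 -0.88 -0.01]
-56 422 x med -3.3 max 2.5
-48 356 x med 2.7 max 6.3
-40 294 x med 7.0 max 9.9
-32 220 x med 10.5 max 13.6
-24 190 x med 14.2 max 16.8
-16 157 x med 17.2 max 19.6
-8 160 x med 20.5 max 26.7
0 211 x med 27.4 max 31.5
8 101 x med 32.3 max 34.8
16 96 x med 35.3 max 37.7
24 81 x med 38.6 max 40.6
32 44 x med 41.2 max 42.3
40 58 x med 47.0 max 49.8
48 75 x med 44.8 max 48.9
```

Request:
{"method": "apply_moves", "body": {
  "motion": [23, -3, 0, 1.3, 0, 23, -3, 0, 1.5, 0, 23, -3, 0, 1.7, 0, 23, 0, 0, 0, 0],
  "force": 20
}}

```text
t: 13.82
position: [0.4923, -0.0769, 0.1578]
orientation: [0.993, -0.116, -0.001, 0.0]
wrist_force: [1.9, 0.9, 2.0]
opening: 0.0236
gripper_force: 19.7
```

```bash
python3 look.py tilt4
```

```text
t 13.82 pos [ 0.4923 -0.0769  0.1578] yaw -0.232 z [-0.002  0.    -1.   ] open 0.0236 F [1.9 0.9 2. ]
shift mm [ 43.1  -0.5 -13.3] spin 0.0
grip 19.73410874605179 tq [ 0.04 -0.45  0.01]
-56 300 x med -6.2 max -0.6
-48 437 x med 0.2 max 5.0
-40 323 x med 6.0 max 9.3
-32 250 x med 10.8 max 14.1
-24 227 x med 15.6 max 18.7
-16 190 x med 20.0 max 23.4
-8 293 x med 26.4 max 32.5
0 152 x med 34.7 max 37.9
8 112 x med 39.3 max 42.1
16 126 x med 43.6 max 46.6
24 80 x med 47.9 max 50.0
32 21 x med 49.4 max 50.0
```

View pics/tilt4.png

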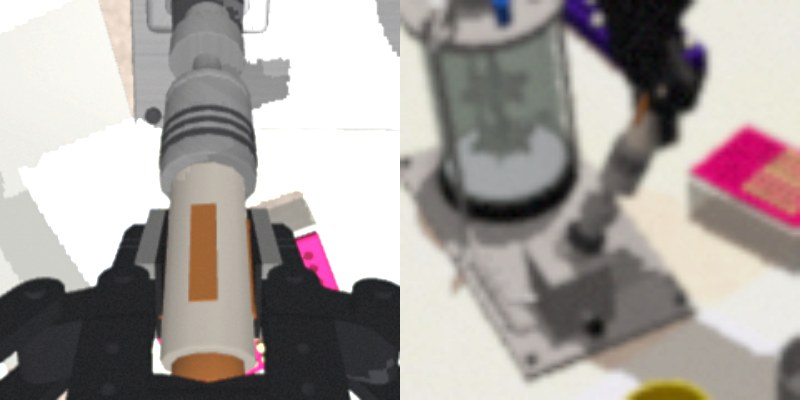

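The tilt is now about 0.52 rad against 0.55 wanted, and the coupler mouth is on the nipple tip (left px (207,75)). I tighten the grip and push along the nipple axis.

Request:
{"method": "apply_moves", "body": {
  "motion": [20, -0.5, 0, 0, 0, 20, 0, 0, 0, 0, 20, 0.8, 0, 1.3, 0, 20, 0.8, 0, 1.3, 0, 20, 0.8, 0, 1.3, 0, 20, 0.8, 0, 1.3, 0, 20, 0, 0, 0, 0],
  "force": 40
}}

```text
t: 14.8
position: [0.498, -0.0775, 0.1536]
orientation: [0.993, -0.115, 0.002, -0.0]
wrist_force: [4.1, -0.7, 3.1]
opening: 0.0233
gripper_force: 39.3
```

Request:
{"method": "apply_moves", "body": {
  "motion": [20, 0.8, 0, 1.3, 0, 20, 0.8, 0, 1.3, 0, 20, 0.8, 0, 1.3, 0, 20, 0, 0, 0, 0],
  "force": 40
}}

```text
t: 15.3
position: [0.5004, -0.078, 0.1494]
orientation: [0.993, -0.115, 0.002, -0.0]
wrist_force: [7.4, -1.5, 0.6]
opening: 0.0228
gripper_force: 39.4
```

```bash
python3 look.py push1
```

```text
t 15.3 pos [ 0.5004 -0.078   0.1494] yaw -0.231 z [ 0.005  0.    -1.   ] open 0.0228 F [ 7.4 -1.5  0.6]
shift mm [ 35.1   0.3 -21.5] spin 0.001
grip 39.35583293437958 tq [-0.53 -2.4   0.01]
-56 295 x med -6.4 max 0.1
-48 432 x med -0.0 max 5.7
-40 330 x med 5.8 max 9.6
-32 261 x med 10.7 max 14.6
-24 226 x med 15.7 max 18.9
-16 193 x med 20.2 max 23.8
-8 301 x med 26.5 max 33.2
0 158 x med 35.0 max 38.3
8 115 x med 40.0 max 42.7
16 123 x med 44.3 max 47.0
24 69 x med 48.1 max 49.9
```

Request:
{"method": "apply_moves", "body": {
  "motion": [20, 1, 0, 0, 0, 20, 1, 0, 0, 0, 20, 0, 0, 0, 0],
  "force": 40
}}

```text
t: 15.78
position: [0.5015, -0.0783, 0.1484]
orientation: [0.993, -0.116, 0.001, -0.0]
wrist_force: [7.9, -1.6, -1.6]
opening: 0.0234
gripper_force: 39.4
```

Request:
{"method": "apply_moves", "body": {
  "motion": [20, 1, 0, 0, 0, 20, 1, 0, 0, 0, 20, 1, 0, 0, 0, 20, 0, 0, 0, 0, 20, 0, 0, 0, 0],
  "force": 40
}}

```text
t: 16.4
position: [0.5025, -0.0792, 0.1483]
orientation: [0.993, -0.116, -0.001, -0.0]
wrist_force: [3.1, -0.0, -2.4]
opening: 0.0231
gripper_force: 39.4
```

```bash
cat > axis.py <<'E'
from h import *
go([.5344,-.0863,.171],-.232);s=ctrl.sense();c=cam('wrist')
m=R.from_quat(s['orientation']).as_matrix();p=(cloud(c).reshape(-1,3)-s['position'])@m*1e3
def med(lo,hi):
    q=p[(abs(p[:,1])<3)&(p[:,0]>-20)&(p[:,0]<60)&(p[:,2]>=lo)&(p[:,2]<hi)];return np.median(q[:,0])
b=[(z,med(z-3,z+3)) for z in(-40,-34,-28,-22,-16)];k=[(z,med(z-3,z+3)) for z in(3,9,15,21)]
sb=np.polyfit(*np.array(b).T,1);sk=np.polyfit(*np.array(k).T,1)
th=np.arctan([sb[0],sk[0]]);print('tilt',th.round(3))
q=cloud(c).reshape(-1,3);x1=np.polyval(sb,-25)-12/np.cos(.55);x2=np.polyval(sk,8)-16/np.cos(.55)
print('axis x at z-25,8:',x1.round(1),x2.round(1),'tilt2',np.arctan((x2-x1)/33).round(3))
t0=(np.array([.531,-.0855,.130])-s['position'])@m*1e3
print('nominal nipple axis x at -25,8',[(t0[0]+(z-t0[2])*.613).round(1) for z in(-25,8)],'tip',t0.round(1))
E
python3 axis.py
```

```text
t 16.4 pos [ 0.5025 -0.0792  0.1483] yaw -0.232 z [-0.002  0.    -1.   ] open 0.0231 F [ 3.1 -0.  -2.4]
shift mm [ 32.7  -0.4 -22.7] spin -0.0
tilt [0.52  0.514]
axis x at z-25,8: 0.7 20.3 tilt2 0.535
nominal nipple axis x at -25,8 [np.float64(2.7), np.float64(23.0)] tip [29.3 -0.4 18.3]
```

Request:
{"method": "apply_moves", "body": {
  "motion": [20, 1, 0, 0, 0, 20, 0.5, 0, 0, 0, 20, 0.8, 0, 1.3, 0, 20, 0.8, 0, 1.3, 0, 20, 0.8, 0, 1.3, 0, 20, 0, 0, 0, 0],
  "force": 40
}}

```text
t: 17.2
position: [0.5053, -0.0802, 0.1458]
orientation: [0.993, -0.116, -0.002, 0.0]
wrist_force: [-5.1, 3.9, 8.3]
opening: 0.0229
gripper_force: 40.1
```

```bash
python3 axis.py
```

```text
t 17.2 pos [ 0.5053 -0.0802  0.1458] yaw -0.232 z [-0.004 -0.    -1.   ] open 0.0229 F [-5.1  3.9  8.3]
shift mm [ 29.7  -0.7 -25.3] spin 0.0
tilt [0.527 0.507]
axis x at z-25,8: 0.7 20.2 tilt2 0.532
nominal nipple axis x at -25,8 [np.float64(1.4), np.float64(21.6)] tip [26.3 -0.7 15.7]
```

Force is now axial at about 11 N. The geometry puts the mouth about 23 mm below the free tip, so the coupler is snapped on, seated and some 3 mm pressed in. I keep pushing gently.

Request:
{"method": "apply_moves", "body": {
  "motion": [18, 0, -0.5, 0, 0, 18, 0, -0.5, 0, 0, 18, 0.6, 0, 0.9, 0, 18, 0.6, 0, 0.9, 0, 18, 0, 0, 0, 0, 18, 0, 0, 0, 0],
  "force": 70
}}

```text
t: 18.0
position: [0.5062, -0.0802, 0.1443]
orientation: [0.993, -0.116, -0.002, 0.001]
wrist_force: [-5.4, 0.6, 8.6]
opening: 0.0227
gripper_force: 68.2
```

```bash
python3 axis.py; python3 look.py push2
```

```text
t 18.0 pos [ 0.5062 -0.0802  0.1443] yaw -0.232 z [-0.004 -0.001 -1.   ] open 0.0227 F [-5.4  0.6  8.6]
shift mm [ 28.7  -0.4 -26.8] spin -0.0
tilt [0.522 0.518]
axis x at z-25,8: 0.6 20.2 tilt2 0.536
nominal nipple axis x at -25,8 [np.float64(1.4), np.float64(21.6)] tip [25.4 -0.5 14.2]
t 18.05 pos [ 0.5062 -0.0801  0.1443] yaw -0.232 z [-0.004 -0.001 -1.   ] open 0.0225 F [-5.6  0.7  8.3]
shift mm [ 28.8  -0.4 -26.8] spin -0.0
grip 68.22801232337952 tq [ 0.24  1.44 -0.04]
-56 299 x med -6.3 max -0.7
-48 436 x med 0.1 max 5.0
-40 322 x med 5.7 max 9.7
-32 264 x med 10.6 max 14.5
-24 218 x med 15.5 max 18.6
-16 189 x med 19.8 max 22.6
-8 287 x med 26.0 max 32.5
0 150 x med 34.4 max 37.8
8 120 x med 39.2 max 42.1
16 118 x med 43.5 max 46.4
24 90 x med 47.9 max 50.0
```

View pics/push2.png

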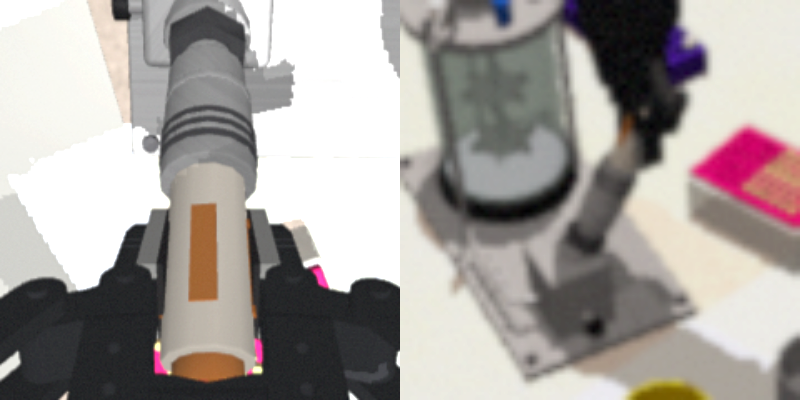

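The coupler is seated flat against the nipple's collar (left px (207,75)) and in line with it. About 3–4 mm is pressed in. A few more mm of push.

Request:
{"method": "apply_moves", "body": {
  "motion": [18, 0.5, 0, 0.9, 0, 18, 0.5, 0, 0.9, 0, 18, 0.5, 0, 0.9, 0, 18, 0, 0, 0, 0, 18, 0, 0, 0, 0],
  "force": 100
}}

```text
t: 18.77
position: [0.5076, -0.0805, 0.142]
orientation: [0.993, -0.116, -0.002, 0.001]
wrist_force: [-6.5, 1.7, 10.4]
opening: 0.022
gripper_force: 97.3
```

```bash
python3 axis.py
```

```text
t 18.77 pos [ 0.5076 -0.0805  0.142 ] yaw -0.232 z [-0.004 -0.001 -1.   ] open 0.022 F [-6.5  1.7 10.4]
shift mm [ 27.3  -0.4 -29.2] spin 0.0
tilt [0.524 0.51 ]
axis x at z-25,8: 0.6 20.2 tilt2 0.536
nominal nipple axis x at -25,8 [np.float64(1.4), np.float64(21.6)] tip [24.  -0.5 11.9]
```

Request:
{"method": "apply_moves", "body": {
  "motion": [18, 0.5, 0, 0.9, 0, 18, 0.6, 0, 1, 0, 18, 0, 0, 0, 0, 18, 0, 0, 0, 0, 18, 0, 0, 0, 0],
  "force": 100
}}

```text
t: 19.45
position: [0.5086, -0.0807, 0.1403]
orientation: [0.993, -0.116, -0.002, 0.001]
wrist_force: [-7.6, 2.2, 12.4]
opening: 0.0219
gripper_force: 97.3
```

```bash
python3 axis.py
```

```text
t 19.45 pos [ 0.5086 -0.0807  0.1403] yaw -0.232 z [-0.005 -0.001 -1.   ] open 0.0219 F [-7.6  2.2 12.4]
shift mm [ 26.3  -0.5 -30.8] spin 0.0
tilt [0.527 0.525]
axis x at z-25,8: 0.7 20.2 tilt2 0.534
nominal nipple axis x at -25,8 [np.float64(1.4), np.float64(21.6)] tip [23.  -0.6 10.2]
```

```bash
python3 -c "
from station import ctrl
print(ctrl.hand_in())"
```

```text
the job is handed in; nothing more can be done
None
```

I handed the job in at 19.5 s with the sampler dipped upright in the pot, then seated on the nipple and held there at 0.53 rad tilt (0.55 wanted) with about 15.5 N of push; by force and travel that is about 8 of 10 mm pressed in, not measured directly, and the snap is likewise inferred from the seating.

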